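# Fold back the cover of the egg pan

### The arm

A 7-joint arm with a two-finger parallel gripper is mounted at the origin on the work surface. World frame = base frame: x ahead of the robot, y to its left, z up, the work surface at z = 0. Lengths are in mm, angles in rad, forces in N, time in s.
With the tool pointing down it reaches from about 400 to 875 mm from the base axis. Payload 4.4 kg.
Tool frame: the origin (TCP) lies at the very end of the fingers, on their centre line; the grasp point (between the pads) lies 19 mm behind it; z points along the fingers, y is the line along which they close (so a half turn about z gives the same grasp; the last joint's range is limited). The gripper opens to 85 mm and grips with 20 to 120 N. Pads are 22 mm wide; open, the fingers measure 114 mm over their backs; the gripper's body (76 mm by 85 mm) begins 54 mm behind the grasp point. The pads swing forward as they close: fully open they stand 13 mm farther back than shut.
Start: joints at [-1.33, 0.628, 0.038, 1.517, -0.027, 0.996, -0.02], TCP at [196.282, 619.67, 231.313] pointing down, gripper open.
Joint ranges: [-3.06, 3.06], [-0.37, 2.12], [-1.25, 1.32], [0.18, 2.47], [-1.1, 4.24], [0.23, 1.98], [-2.94, 2.94]. Speed limits (rad/s): [2.57, 2.57, 3.14, 3.14, 3.14, 3.14, 3.14].

### API

Orientations are given as [roll, pitch, yaw] about the fixed x, y, z axes, in that order (R = Rz(yaw) Ry(pitch) Rx(roll)).
In Python, from cell import read_state, get_image, camera_info, finish_job gives the robot as it stands.
- The arm moves only by the tool play_rows, never from a script. Its argument "deltas" is one flat list of numbers, 7 for each row, row after row: the shift along the tool's x, y, z in mm, then the turn, a rotation vector about the tool's x, y, z in rad, then the opening, from 0 (shut) to 1 (fully open). In form: [dx, dy, dz, ax, ay, az, grip, dx, dy, dz, ax, ay, az, grip, ...]. A call has 1 to 10 rows; each row is the pose to reach, as a shift and turn from the pose commanded when the call began, along the tool's axes at that moment; what a row does not reach only later rows make up. A row lasts 1/8 s, in which the tool goes at most 62.5 mm and 10.7 degrees, less where a joint would pass 70% of its speed; a pose out of reach is approached as far as the arm can. A call with a gripper value outside its range is refused whole. The fingers move at their own pace and stop on an object; the grip force is fixed at half the most. Time passes only in rows, so rows that repeat a pose let the fingers close. It gives the time, the measured TCP pose, the force, the opening and the grip force at its end, in the units of the state.
- read_state(): the state, without advancing time (a new reading comes with each control period).
- get_image(name): name is "scene" or "top"; returns the picture (420x560x3 uint8, red, green, blue); there is no depth.
- camera_info(name): a dict with "fx", "fy", "cx", "cy" (pixels), "distortion" ([k1, k2, p1, p2, k3] as OpenCV has them; the pictures are not rectified), "T" (4x4, takes a point from camera to world coordinates). Camera axes: x right, y down, z forward; pixel columns grow to the right and rows downward; lengths in mm; the calibration is good to about 2 mm. A picture is of the moment at which its call begins. camera_info takes no time and is no camera call.
- finish_job(): hands the job in; it is judged then, once.
The state is a dict: "clock": time; "qpos": joint angles; "qd": joint speeds; "tau": joint torques, N m; "eef_pos": TCP position; "tool_rot": TCP orientation; "force": force on the tool from outside, world axes, zero at the start; "torque": the same for the moment, N m; "width": finger opening in mm; "gripper_force": force on a finger pad.
Only numpy, scipy, OpenCV 4.12 (cv2) and the standard library are available. Lean on these libraries where they do the work, as an engineer would, in place of code of your own. Each camera call takes 0.05 s, during which the arm holds its last target. There are 200 camera calls.

### The job

Open the egg pan on the bench: with a fingertip, tip its hinged cover flap (the half with the tongue) up and right over the middle hinge, and press it down until it lies flat on the fixed half of the cover, then let go and move clear. Only push the flap: do not pinch it or force it hard, do not lift, tilt or shove the pan out of its place, and leave everything else on the bench as it stands.

Things in the scene. Friction and masses are not known exactly. Their poses are not given: they have to be found in the camera images.
- spine (a point): Middle of the hinge line (spine) of an egg pan's cover, on the level of the cover's top face, 105 mm above the bench. Axes: x along the spine (about away from the robot, turned by -0.55 to 0.35 rad), y from the flap's side towards the fixed half of the cover (about to the robot's left), z up. The fixed half lies on the +y half: 5 mm thick, 174 mm along x, from the spine to 138 mm.
- pan: Rectangular stainless pan holding eggs, loose on the bench, about 1.5 to 3 kg with its cover. 162 mm along x, 265 mm along y (132 mm to each side of the spine), 100 mm high without the cover. Origin at the centre of its underside, below the spine; axes as at the spine.
- tongue (a point): Middle of the free end of the flap, a rigid metal leaf hinged at the spine along its top face: 5 mm thick (2.5 mm, lower layer only, in the 10 mm next to its edges), 162 mm wide, reaching 132 mm from the spine; then a tongue 80 mm wide, centred, goes on to 162 mm, overhanging the pan's wall by 30 mm with free space below. Axes turn with it: y towards the spine, z out of its top face when shut.
- flap (a joint): Angle of the flap about the spine, rad: 0 shut (flat over the -y half of the pan), 1.57 straight up, 3.14 folded right over, lying flat on top of the fixed half. It starts ajar, 0.05 to 0.6. The hinge is stiff: the flap stays at any angle where it is left and does not fall; it takes about 2 to 5 N at the tongue. Keep pushes under 20 N.
- jar: Bystander, loose, to be left alone: closed glass jar with red lid, 68 mm wide, 95 mm high. Origin at the centre of its underside.
- mug: Bystander, loose, to be left alone: white mug, 80 mm wide, 90 mm high. Origin at the centre of its underside.
- ramekin: Bystander, loose, to be left alone: small white cup, 76 mm wide, 42 mm high. Origin at the centre of its underside.
- spray: Bystander, loose, to be left alone: white spray bottle with trigger head, 76 mm wide, 215 mm high. Origin at the centre of its underside.
- onion: Bystander, loose, to be left alone: red onion, 72 mm wide, 66 mm high. Origin at the centre of its underside.
- sponge: Bystander, loose, to be left alone: yellow scouring sponge, 70 x 100 x 30 mm. Origin at the centre of its underside.
- spoon: Bystander, loose, to be left alone: steel spoon lying along the pan's robot-facing side. Origin at the centre of its underside, length along its own x, about 200 mm.

How it is judged (in metres and radians):
On the way:
1. the flap has been swung up past vertical (value of joint flap above 1.75 rad), for 0.05 s.
At the end, for the whole second after the job is handed in: The flap lies folded over on the fixed half (joint above 3.06 rad, within about 5 degrees of fully flat) and is at rest; the pan stands level on the bench within 40 mm of where it was; nothing is touched (value of joint flap above 3.06 rad and velocity of joint flap between -0.05 and 0.05 rad/s and distance of pan from where it was at the start of the episode below 0.04 m and height (world z) of pan below 0.006 m and angle between pan's own z axis and vertical below 0.05 rad).
It fails at once if the flap was pinched (fingers pressing with over 3 N on both of its faces at once) ((contact force between the fingers and flap_c0 above 3 N or contact force between the fingers and flap_c1 above 3 N) and (contact force between the fingers and flap_c2 above 3 N or contact force between the fingers and flap_c3 above 3 N)).
It fails at once if the flap was pushed with more than 35 N (contact force between the fingers and flap above 35 N).
It fails at once if the pan was lifted, tilted or shoved more than 40 mm (height (world z) of pan above 0.015 m or angle between pan's own z axis and vertical above 0.12 rad or distance of pan from where it was at the start of the episode above 0.04 m).
It fails at once if another thing on the bench was moved more than 30 mm or knocked over (distance of any of jar, mug, ramekin, spray, onion, sponge, spoon from where it was at the start of the episode above 0.03 m or angle between any of jar, mug, ramekin, spray, onion, sponge's own z axis and vertical above 0.5 rad).
It also fails if it takes over 66 s, if anything falls off the work surface, if the arm or the gripper's body presses on something with over 40 N, if the wrist force passes 120 N, or if a joint passes its speed limit or range.

## Working session

There is one attempt and no reset: what is moved stays moved. The work goes in short steps, Python scripts to look and compute and a tool call to move; the robot and the scene stay as the last step left them, time stands still between calls to the robot, and variables do not carry over. Pictures are saved under pics/ and viewed, at most 10 in all, crops included, and the job is handed in when it is done.

Besides the shell and the picture viewer there is one more tool, called after "Emit:" by a JSON object that holds its "fn" and its "kwargs". play_rows: Moves the arm, as the interface text tells. Its arguments: {"type":"object","properties":{"deltas":{"type":"array"}},"required":["deltas"]}

```bash
mkdir -p pics
python3 - <<'E'
from cell import *
import cv2,numpy as np
for n in("scene","top"):
    cv2.imwrite(f"pics/{n}0.png",get_image(n)[:,:,::-1]); c=camera_info(n); print(n,c["fx"],c["cx"],c["cy"],c["distortion"],np.round(c["T"],3).tolist())
s=read_state();print(s)
E
```

```text
scene 481.81822980574924 277.1879388310403 212.20350710702982 [-0.09188123  0.          0.          0.          0.        ] [[-0.092, 0.844, -0.529, 1258.913], [0.996, 0.084, -0.039, 113.443], [0.012, -0.53, -0.848, 1171.477], [0.0, 0.0, 0.0, 1.0]]
top 475.95226793951207 279.42677470968164 212.50269374401074 [0.01801761 0.         0.         0.         0.        ] [[0.01, -0.992, 0.125, 449.551], [-0.999, -0.014, -0.032, 81.262], [0.034, -0.125, -0.992, 1127.857], [0.0, 0.0, 0.0, 1.0]]
{'clock': 0.1, 'qpos': array([-1.32979982,  0.62926006,  0.03842652,  1.51826482, -0.02696821,
        0.99630059, -0.0199862 ]), 'qd': array([ 0.00034454, -0.00421297, -0.00095018, -0.00232809, -0.00082771,
       -0.00087855, -0.00024292]), 'tau': array([ 2.62462032e-03, -5.64537334e+01,  1.23028859e+00, -1.93974870e+01,
        1.12595275e-02,  5.40375273e-03,  1.05736424e-05]), 'eef_pos': array([196.1046205 , 619.12506394, 230.47757533]), 'tool_rot': array([-3.13987767e+00,  3.35203545e-05,  2.83484210e+00]), 'force': array([-0.09874965,  1.16318518,  0.75893751]), 'torque': array([ 0.04227827,  0.04989743, -0.00731226]), 'gripper_force': 0.0, 'width': 85.35124298719957}
```

View pics/scene0.png

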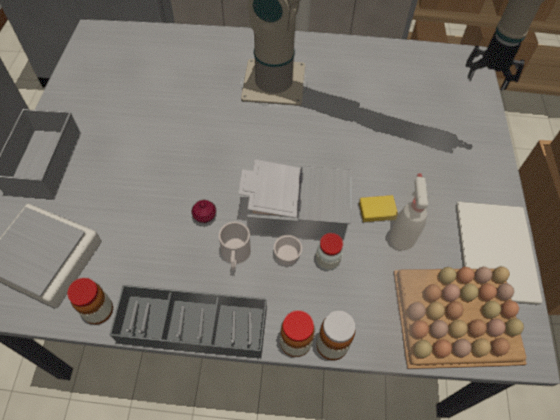

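View pics/top0.png

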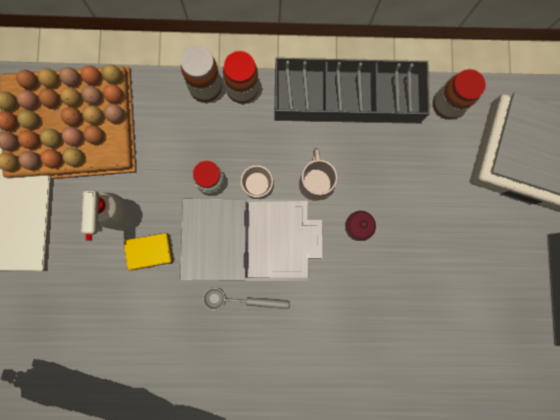

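The flap (bright, about (248–322, 200–280) in top) has its tongue on the right at about (315,240). The fixed half is on the left, with the hinge at column ~246. The onion is at (361,226) and the spoon at (250,300). I'll zoom in.

Run:
```python
import cv2,numpy as np
a=cv2.imread("pics/top0.png")[185:305,170:340]; b=cv2.imread("pics/scene0.png")[150:250,230:370]
a=cv2.resize(a,(680,480)[:2] and (425,300),interpolation=cv2.INTER_CUBIC);a=cv2.resize(cv2.imread("pics/top0.png")[185:290,170:330],(400*2,525),interpolation=cv2.INTER_CUBIC)
cv2.imwrite("pics/ta.png",a); cv2.imwrite("pics/sb.png",cv2.resize(b,(770,550),interpolation=cv2.INTER_CUBIC))
```

```text
(no output)
```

View pics/ta.png

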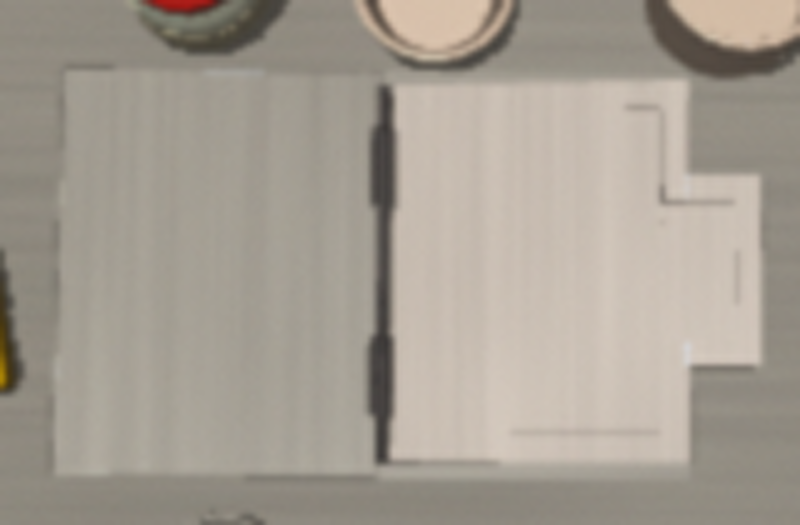

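View pics/sb.png

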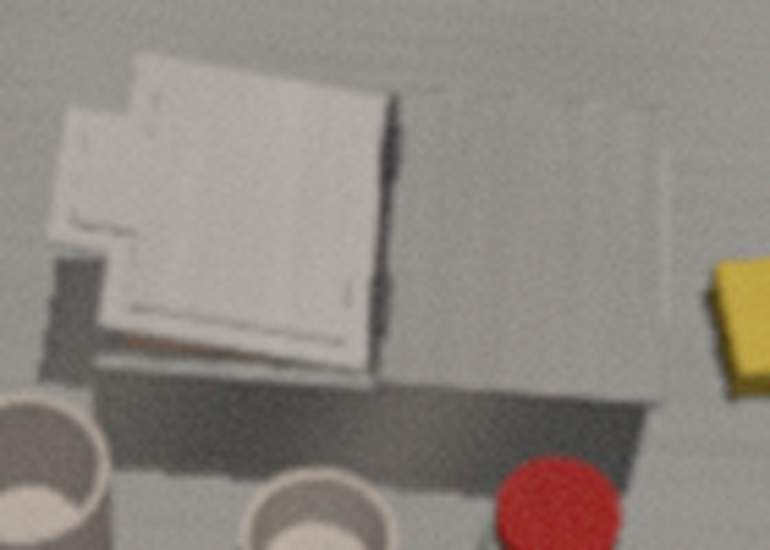

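Top crop: the spine runs from (384,85) to (381,463), tongue-tip corners are (760,176) and (762,365), and fixed-half far corners are (65,70) and (57,475). Scene crop: tongue-tip corners are (67,105) and (50,240), and the spine runs from (390,95) to (375,370).

```bash
cat > h.py <<'E'
from cell import *
import cv2,numpy as np
def ray(n,p):
    c=camera_info(n);K=np.array([[c["fx"],0,c["cx"]],[0,c["fy"],c["cy"]],[0,0,1]])
    u=cv2.undistortPoints(np.array([[p]],float),K,np.array(c["distortion"]))[0,0]
    T=np.array(c["T"]);return T[:3,3],T[:3,:3]@np.array([*u,1])
def onz(n,p,z):
    o,d=ray(n,p);return o+d*(z-o[2])/d[2]
def tri(pa,pb):
    o1,d1=ray("top",pa);o2,d2=ray("scene",pb)
    s=np.linalg.lstsq(np.c_[d1,-d2],o2-o1,rcond=None)[0]
    a,b=o1+s[0]*d1,o2+s[1]*d2;return (a+b)/2,np.linalg.norm(a-b)
A=lambda x,y:(170+x/5-.4,185+y/5-.4)
B=lambda x,y:(230+x/5.5-.4,150+y/5.5-.4)
E
python3 - <<'E'
from h import *
np.set_printoptions(precision=1,suppress=True)
s1=onz("top",A(384,85),105);s2=onz("top",A(381,463),105)
f1=onz("top",A(65,70),105);f2=onz("top",A(57,475),105)
print("spine",s1,s2,np.linalg.norm(s1-s2),"far",f1,f2,np.linalg.norm(f1-f2))
print("scene spine",onz("scene",B(390,95),105),onz("scene",B(375,370),105))
t1=tri(A(762,365),B(67,105));t2=tri(A(760,176),B(50,240));print("tongue",t1,t2)
S=(s1+s2)/2;T=(t1[0]+t2[0])/2;print(S,T,T-S,np.linalg.norm(T-S))
u=f1-f2+s1-s2;print("yaw",np.arctan2(u[1],u[0]))
for n,p in(("top",(361,226)),("top",(318,180)),("top",(215,299)),("top",(288,304))):print(p,onz(n,p,40 if p[0]==361 else 90 if p[0]==318 else 8))
E
```

```text
spine [601.4 119.8 105. ] [439. 118. 105.] 162.3811393841781 far [605.9 257.3 105. ] [432.8 254.5 105. ] 173.10358514907915
scene spine [438.9 114.9 105. ] [602.3 118.7 105. ]
tongue (array([481.4, -41.9, 131.3]), np.float64(1.245897887374225)) (array([561. , -40.4, 130.4]), np.float64(0.5486482646118925))
[520.2 118.9 105. ] [521.2 -41.2 130.8] [   1.  -160.1   25.8] 162.14251623906182
yaw 0.013306054127469942
(361, 226) [ 557.9 -143.    40. ]
(318, 180) [654.5 -37.7  90. ]
(215, 299) [387.6 191.5   8. ]
(288, 304) [377.4  22.8   8. ]
```

```bash
cat >> h.py <<'E'
from scipy.spatial.transform import Rotation as Ro
def rot(a,ya=np.pi/2):  # fingers point along +y tilted down by a
    c,s=np.cos(a),np.sin(a);M=np.array([[0,1,0],[s,0,c],[c,0,-s]])  # cols x,y,z
    return Ro.from_euler('z',ya-np.pi/2)*Ro.from_matrix(M)
def rows(targets,g=0):
    s=read_state();p=s["eef_pos"];R=Ro.from_euler('xyz',s["tool_rot"])
    print("t",round(s["clock"],2),np.round(p,1),np.round(s["tool_rot"],3),"F",np.round(s["force"],1),"q",np.round(s["qpos"],2))
    for q,r in targets:
        print(np.round(R.inv().apply(np.array(q)-p)).astype(int).tolist(),np.round((R.inv()*r).as_rotvec(),2).tolist())
E
python3 - <<'E'
from h import *
D=np.pi/2
rows([((196,619,300),rot(D,2.83)),((350,520,320),rot(D,2.4)),((450,400,330),rot(D,2.1)),((500,250,330),rot(D,1.9)),((510,100,320),rot(D,1.7)),((500,-50,310),rot(D,1.57)),((490,-140,290),rot(D,1.57))])
E
```

```text
t 0.1 [196.1 619.1 230.5] [-3.14   0.     2.835] F [-0.1  1.2  0.8] q [-1.33  0.63  0.04  1.52 -0.03  1.   -0.02]
[0, 0, -70] [-0.0, 0.0, 0.0]
[-177, -48, -89] [-0.0, 0.0, 0.43]
[-308, -132, -99] [-0.0, 0.0, 0.73]
[-401, -260, -99] [-0.0, 0.0, 0.93]
[-456, -400, -89] [-0.0, 0.0, 1.13]
[-492, -546, -79] [-0.0, 0.0, 1.26]
[-509, -635, -58] [-0.0, 0.0, 1.26]
```

Emit:
{"fn": "play_rows", "kwargs": {"deltas": [0,0,-60,0,0,0,0,-60,-16,-80,0,0,0.14,0,-120,-32,-85,0,0,0.28,0,-177,-48,-89,0,0,0.42,0,-221,-76,-93,0,0,0.52,0,-265,-104,-96,0,0,0.62,0,-308,-132,-99,0,0,0.73,0,-340,-175,-99,0,0,0.8,0,-370,-218,-99,0,0,0.87,0,-401,-260,-99,0,0,0.93,0]}}

```text
clock: 1.35
eef_pos: [500.1, 249.0, 330.0]
tool_rot: [-3.141, 0.0, 1.903]
force: [-0.1, -0.1, 0.1]
width: 0.2
gripper_force: 0.0
```

Run:
```python
from h import *
D=np.pi/2
rows([((500,250,330),rot(D,1.9)),((510,100,320),rot(D,1.7)),((500,-50,310),rot(D,1.57)),((490,-140,290),rot(D,1.57)),((490,-140,290),rot(1.0,1.57)),((490,-140,270),rot(.5,1.57))])
```

```text
t 1.35 [500.1 249.  330. ] [-3.141  0.     1.903] F [-0.1 -0.1  0.1] q [-0.74  0.41  0.35  1.65 -0.15  1.11 -0.03]
[1, 0, 0] [-0.0, 0.0, 0.0]
[-144, -39, 10] [-0.0, 0.0, 0.2]
[-283, -98, 20] [-0.0, 0.0, 0.33]
[-364, -136, 40] [-0.0, 0.0, 0.33]
[-364, -136, 40] [-0.1, 0.57, 0.32]
[-364, -136, 60] [-0.18, 1.06, 0.3]
```

Emit:
{"fn": "play_rows", "kwargs": {"deltas": [-48,-13,3,0,0,0.07,0,-96,-26,6,0,0,0.14,0,-144,-39,10,0,0,0.2,0,-190,-59,13,0,0,0.25,0,-237,-78,17,0,0,0.29,0,-283,-98,20,0,0,0.33,0,-323,-117,30,0,0,0.33,0,-364,-136,40,0,0,0.33,0,-364,-136,40,-0.03,0.19,0.33,0,-364,-136,40,-0.06,0.36,0.32,0]}}

```text
clock: 2.6
eef_pos: [491.2, -137.7, 290.8]
tool_rot: [3.138, -0.369, 1.583]
force: [-0.2, 1.2, -0.4]
width: -0.0
gripper_force: 0.0
```

Run:
```python
from h import *
D=np.pi/2
rows([((490,-140,290),rot(.8,1.57)),((490,-140,270),rot(.15)),((490,-140,200),rot(.15)),((490,-120,112),rot(.1)),((490,-30,112),rot(.1))])
```

```text
t 2.6 [ 491.2 -137.7  290.8] [ 3.138 -0.369  1.583] F [-0.2  1.2 -0.4] q [ 0.19  0.48  0.37  1.74 -0.52  1.21  0.81]
[-2, -1, 0] [-0.0, 0.4, 0.01]
[-10, -1, 19] [-0.01, 1.05, 0.01]
[-35, -2, 84] [-0.01, 1.05, 0.01]
[-48, -2, 173] [-0.01, 1.1, 0.01]
[36, -1, 206] [-0.01, 1.1, 0.01]
```

Emit:
{"fn": "play_rows", "kwargs": {"deltas": [-2,-1,0,0,0.17,0,0,-2,-1,0,0,0.34,0,0,-4,-1,6,0,0.5,0,0,-6,-1,10,0,0.67,0,0,-8,-1,14,0,0.84,0,0,-10,-1,19,0,1.0,0,0,-10,-1,19,0,1.0,0,0]}}

```text
clock: 3.48
eef_pos: [488.8, -140.9, 264.8]
tool_rot: [-3.11, -1.367, 1.548]
force: [0.2, 0.3, 0.8]
width: 0.2
gripper_force: 0.0
```

Run:
```python
from h import *
rows([((490,-140,270),rot(.2)),((490,-140,200),rot(.2)),((490,-120,112),rot(.15)),((490,-30,112),rot(.15))])
```

```text
t 3.48 [ 488.8 -140.9  264.8] [-3.11  -1.367  1.548] F [0.2 0.3 0.8] q [ 0.68  0.99  0.11  1.53 -0.87  1.85  1.16]
[5, 1, 0] [-0.01, 0.0, -0.0]
[-63, 2, 14] [-0.01, 0.0, -0.0]
[-145, 2, 51] [-0.01, 0.05, -0.0]
[-127, 3, 139] [-0.01, 0.05, -0.0]
```

Emit:
{"fn": "play_rows", "kwargs": {"deltas": [-30,12,8,0,0,0,0,-63,17,14,0,0,0,0,-90,17,20,0,0,0,0,-120,17,26,0,0,0,0,-150,17,33,0,0,0,0,-150,17,33,0,0,0,0]}}

```text
clock: 4.22
eef_pos: [507.2, -138.2, 115.7]
tool_rot: [3.138, -1.361, 1.586]
force: [0.2, -0.2, 0.9]
width: 0.4
gripper_force: 0.0
```

Run:
```python
from h import *
rows([((505,-120,105),rot(.2)),((505,-70,105),rot(.2)),((505,-26,105),rot(.2))])
cv2.imwrite("pics/s1.png",get_image("scene")[100:310,150:430,::-1].repeat(2,0).repeat(2,1))
```

```text
t 4.22 [ 507.2 -138.2  115.7] [ 3.138 -1.361  1.586] F [ 0.2 -0.2  0.9] q [ 0.66  1.23  0.1   1.44 -0.88  1.74  1.27]
[-7, -2, 20] [-0.01, 0.01, 0.0]
[4, -1, 69] [-0.01, 0.01, 0.0]
[13, -1, 112] [-0.01, 0.01, 0.0]
```

View pics/s1.png

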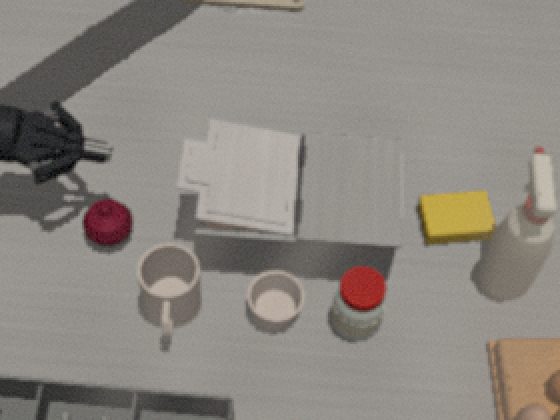

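The closed fingertips at (108,153) point towards the tongue at (190,165). They are clear of the onion at (107,222), so I'll slide in under the tongue.

Emit:
{"fn": "play_rows", "kwargs": {"deltas": [-7,-2,20,0,0,0,0,-3,-2,45,0,0,0,0,4,-1,69,0,0,0,0,8,-1,91,0,0,0,0,13,-1,112,0,0,0,0,13,-1,112,0,0,0,0]}}

```text
clock: 5.03
eef_pos: [504.8, -24.0, 106.7]
tool_rot: [3.131, -1.365, 1.595]
force: [0.1, 0.6, -0.1]
width: 0.0
gripper_force: 0.0
```

```bash
cat >> h.py <<'E'
S=np.array([0,119.,105.])
def arc(specs,x=505,off=13):
    # (theta, r, a): fingertip centre stays `off` below the leaf underside (5 thick)
    out=[]
    for th,r,a in specs:
        e=np.array([0,-np.cos(th),np.sin(th)]);n=np.array([0,np.sin(th),np.cos(th)])
        p=S+r*e-n*(5+off);p[0]=x;out.append((p,rot(a)))
    return out
E
python3 - <<'E'
from h import *
rows(arc([(t,148,.2) for t in(.16,.25,.35,.45,.55,.65,.75)]))
E
```

```text
t 5.03 [504.8 -24.  106.7] [ 3.131 -1.365  1.595] F [ 0.1  0.6 -0.1] q [ 0.55  1.19  0.04  1.67 -0.97  1.56  1.36]
[3, 0, -7] [-0.01, 0.01, 0.0]
[16, 0, -8] [-0.01, 0.01, 0.0]
[31, 0, -9] [-0.01, 0.01, 0.0]
[46, 0, -8] [-0.01, 0.01, 0.0]
[61, 0, -5] [-0.01, 0.01, 0.0]
[75, 1, -1] [-0.01, 0.01, 0.0]
[89, 1, 4] [-0.01, 0.01, 0.0]
```

Emit:
{"fn": "play_rows", "kwargs": {"deltas": [5,0,-5,0,0,0,0,10,0,-7,0,0,0,0,16,0,-8,0,0,0,0,23,0,-9,0,0,0,0,31,0,-9,0,0,0,0,38,0,-9,0,0,0,0,46,0,-8,0,0,0,0,53,0,-7,0,0,0,0]}}

```text
clock: 6.02
eef_pos: [504.8, -22.3, 158.9]
tool_rot: [3.136, -1.363, 1.587]
force: [-0.1, 0.8, -3.8]
width: -0.1
gripper_force: 1.6
```

Run:
```python
from h import *
rows(arc([(.5,148,.2),(.6,148,.23),(.7,148,.26),(.8,147,.3),(.9,146,.35),(1.,145,.4),(1.1,145,.45),(1.2,145,.5),(1.3,145,.55)]))
```

```text
t 6.03 [504.8 -22.3 158.9] [ 3.136 -1.363  1.587] F [-0.1  0.8 -3.8] q [ 0.55  1.1   0.05  1.7  -0.97  1.59  1.31]
[2, 0, 2] [-0.01, 0.01, 0.0]
[16, 0, 6] [-0.01, -0.02, 0.0]
[31, 0, 10] [-0.01, -0.05, 0.0]
[44, 1, 17] [-0.01, -0.09, 0.0]
[56, 1, 25] [-0.01, -0.14, 0.0]
[67, 1, 35] [-0.01, -0.19, 0.0]
[78, 1, 44] [-0.01, -0.24, 0.0]
[88, 1, 55] [-0.01, -0.29, 0.0]
[97, 1, 67] [-0.01, -0.34, 0.0]
```

Contact is made, at about 4 N. I'll follow the arc.

Emit:
{"fn": "play_rows", "kwargs": {"deltas": [8,0,4,0,-0.01,0,0,16,0,6,0,-0.02,0,0,24,0,8,0,-0.04,0,0,31,0,10,0,-0.05,0,0,38,0,13,0,-0.07,0,0,44,0,17,0,-0.09,0,0,50,0,21,0,-0.12,0,0,56,0,25,0,-0.14,0,0,67,0,35,0,-0.19,0,0,78,0,44,0,-0.24,0,0]}}

```text
clock: 7.28
eef_pos: [504.2, 37.0, 225.8]
tool_rot: [3.139, -1.121, 1.583]
force: [-0.0, -1.6, -3.7]
width: -0.1
gripper_force: 1.5
```

Run:
```python
from h import *
rows(arc([(1.1,145,.45),(1.2,145,.52),(1.3,145,.6),(1.4,145,.68),(1.5,145,.76),(1.6,143,.84),(1.7,141,.92),(1.8,139,1.0),(1.9,137,1.08),(2.,135,1.15)]))
```

```text
t 7.28 [504.2  37.  225.8] [ 3.139 -1.121  1.583] F [-0.  -1.6 -3.7] q [ 0.39  0.82  0.1   1.86 -1.    1.41  1.19]
[0, 1, 0] [-0.01, 0.0, 0.01]
[13, 1, 8] [-0.01, -0.07, 0.01]
[24, 1, 17] [-0.01, -0.15, 0.01]
[34, 1, 27] [-0.01, -0.23, 0.01]
[44, 1, 39] [-0.01, -0.31, 0.01]
[50, 1, 51] [-0.01, -0.39, 0.01]
[55, 2, 65] [-0.01, -0.47, 0.01]
[59, 2, 78] [-0.01, -0.55, 0.01]
[61, 2, 92] [-0.01, -0.63, 0.01]
[61, 2, 106] [-0.01, -0.7, 0.01]
```

Emit:
{"fn": "play_rows", "kwargs": {"deltas": [7,0,4,0,-0.04,0,0,13,0,8,0,-0.07,0,0,24,0,17,0,-0.15,0,0,34,0,27,0,-0.23,0,0,44,0,39,0,-0.31,0,0,50,0,51,0,-0.39,0,0,55,0,65,0,-0.47,0,0,59,0,78,0,-0.55,0,0,61,0,92,0,-0.63,0,0,61,0,106,0,-0.7,0,0]}}

```text
clock: 8.52
eef_pos: [502.4, 159.8, 235.6]
tool_rot: [3.14, -0.423, 1.582]
force: [0.2, -1.9, 1.9]
width: -0.3
gripper_force: 1.2
```

Run:
```python
from h import *
rows(arc([(2.,135,1.15),(2.1,133,1.2),(2.2,130,1.25),(2.3,128,1.3),(2.4,125,1.35),(2.5,122,1.4),(2.6,120,1.45),(2.7,120,1.5),(2.8,118,1.54)],off=10))
cv2.imwrite("pics/s2.png",get_image("scene")[100:310,150:430,::-1].repeat(2,0).repeat(2,1))
```

```text
t 8.53 [502.4 159.8 235.6] [ 3.14  -0.423  1.582] F [ 0.2 -1.9  1.9] q [-0.28  0.47  0.28  1.95 -0.74  0.87  0.51]
[1, 3, 2] [-0.0, -0.0, 0.01]
[9, 3, 13] [-0.0, -0.05, 0.01]
[15, 3, 25] [-0.0, -0.1, 0.01]
[20, 3, 37] [-0.0, -0.15, 0.01]
[23, 3, 49] [-0.0, -0.2, 0.01]
[25, 3, 61] [-0.0, -0.25, 0.01]
[27, 3, 73] [-0.0, -0.3, 0.01]
[29, 3, 85] [-0.0, -0.35, 0.01]
[28, 3, 97] [-0.0, -0.39, 0.01]
```

View pics/s2.png

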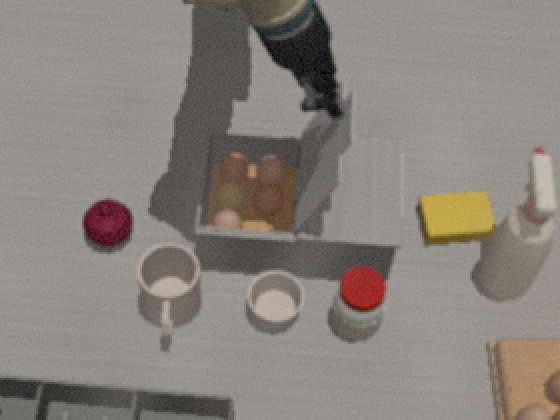

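The flap is past vertical with its tip at about (350,95), and the pan has not moved. I'll continue over and down.

Emit:
{"fn": "play_rows", "kwargs": {"deltas": [5,0,7,0,-0.02,0,0,9,0,13,0,-0.05,0,0,12,0,19,0,-0.08,0,0,15,0,25,0,-0.1,0,0,20,0,37,0,-0.15,0,0,23,0,49,0,-0.2,0,0,25,0,61,0,-0.25,0,0,27,0,73,0,-0.3,0,0,29,0,85,0,-0.35,0,0]}}

```text
clock: 9.7
eef_pos: [502.3, 220.0, 168.8]
tool_rot: [3.141, -0.072, 1.58]
force: [0.6, -0.6, 1.7]
width: -0.3
gripper_force: 1.0
```

Run:
```python
from h import *
D=np.pi/2
rows(arc([(2.8,118,D),(2.9,118,D),(3.,116,D),(3.05,116,D),(3.1,116,D),(3.14,116,D)],off=4)+arc([(3.14,116,D)],off=0)+arc([(3.14,116,D)],off=-3))
```

```text
t 9.7 [502.3 220.  168.8] [ 3.141 -0.072  1.58 ] F [ 0.6 -0.6  1.7] q [-0.72  0.59  0.45  1.9  -0.49  0.73  0.04]
[6, 3, 16] [0.0, -0.07, 0.01]
[9, 3, 28] [0.0, -0.07, 0.01]
[10, 3, 39] [0.0, -0.07, 0.01]
[10, 3, 45] [0.0, -0.07, 0.01]
[11, 3, 51] [0.0, -0.07, 0.01]
[11, 3, 56] [0.0, -0.07, 0.01]
[11, 3, 60] [0.0, -0.07, 0.01]
[10, 3, 62] [0.0, -0.07, 0.01]
```

Emit:
{"fn": "play_rows", "kwargs": {"deltas": [4,0,10,0,-0.04,0,0,6,0,18,0,-0.07,0,0,8,0,26,0,-0.07,0,0,9,0,33,0,-0.07,0,0,10,0,39,0,-0.07,0,0,10,0,44,0,-0.07,0,0,11,0,49,0,-0.07,0,0,11,0,53,0,-0.07,0,0,11,0,55,0,-0.07,0,0]}}

```text
clock: 10.82
eef_pos: [502.2, 234.4, 114.9]
tool_rot: [3.141, -0.003, 1.581]
force: [-0.8, -1.1, 1.7]
width: 0.1
gripper_force: 0.8
```

Emit:
{"fn": "play_rows", "kwargs": {"deltas": [0,0,2,0,0,0,0,0,0,3.5,0,0,0,0,0,0,3.5,0,0,0,0]}}

```text
clock: 11.2
eef_pos: [502.3, 235.2, 111.6]
tool_rot: [3.14, -0.004, 1.581]
force: [-0.7, -0.0, -0.3]
width: 0.1
gripper_force: 0.0
```

Emit:
{"fn": "play_rows", "kwargs": {"deltas": [0,0,1,0,0,0,0,0,0,1,0,0,0,0]}}

```text
clock: 11.45
eef_pos: [502.3, 235.3, 110.7]
tool_rot: [3.14, -0.004, 1.581]
force: [0.4, -0.2, 0.6]
width: 0.2
gripper_force: 0.2
```

Emit:
{"fn": "play_rows", "kwargs": {"deltas": [0,0,1,0,0,0,0,0,0,1,0,0,0,0]}}

```text
clock: 11.7
eef_pos: [502.4, 235.3, 110.1]
tool_rot: [3.14, -0.004, 1.581]
force: [-1.2, 0.1, 5.2]
width: -0.1
gripper_force: 2.4
```

Emit:
{"fn": "play_rows", "kwargs": {"deltas": [0,0,1,0,0,0,0,0,0,1,0,0,0,0]}}

```text
clock: 11.95
eef_pos: [502.4, 235.3, 110.0]
tool_rot: [3.14, -0.005, 1.581]
force: [-2.2, -0.1, 13.2]
width: 0.1
gripper_force: 6.5
```

It bottoms out at z=110 with 13 N, so the flap is flat. I'll lift straight up and clear.

Emit:
{"fn": "play_rows", "kwargs": {"deltas": [0,0,-8,0,0,0,0,0,0,-40,0,0,0,0,0,0,-90,0,0,0,0,0,0,-140,0,0,0,0,0,0,-190,0,0,0,0,-50,0,-220,0,0,0,0,-100,0,-220,0,0,0,0,-150,0,-220,0,0,0,0,-200,0,-220,0,0,0,0,-200,0,-220,0,0,0,0]}}

```text
clock: 13.2
eef_pos: [503.8, 29.2, 328.6]
tool_rot: [3.14, -0.002, 1.573]
force: [-0.3, 0.3, -0.8]
width: 0.0
gripper_force: 0.0
```

Run:
```python
from h import *
cv2.imwrite("pics/s3.png",get_image("scene")[100:310,150:430,::-1].repeat(2,0).repeat(2,1))
```

```text
(no output)
```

View pics/s3.png

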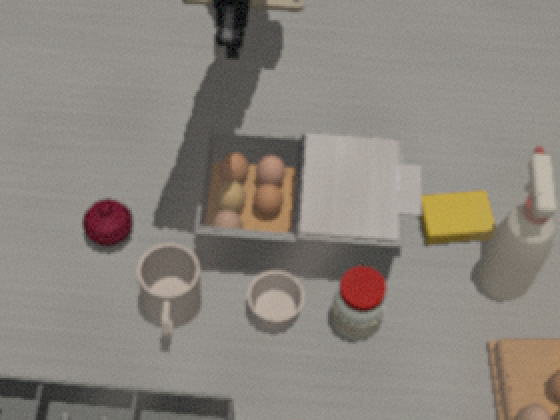

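The flap lies flat on the fixed half (305–420, 135–240), with the tongue at (410,188). The pan and bystanders are unmoved and the arm is clear.

```bash
python3 -c "
from cell import *
print(finish_job())"
```

```text
the job is handed in; nothing more can be done
None
```

The egg pan is open and the job is handed in: the flap lies flat on the fixed half (pressed to a stop at about 13 N), the arm is clear, and the last picture shows the pan and the bystanders in view in place (the spoon was out of view).

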